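Rack two wet varnish samples by their edges, sorted by colour

TASK

Lay each freshly varnished sample plate on the sloping drying stand painted in its own colour, amber on amber and red on red: wet side up, flat on the slope, lengthwise and centred, lower end against the stand's lip. Hold the plates by their bare edges only, never by a face, let nothing touch the wet varnish, and set them down gently rather than dropping them. Leave the mug, the jar and the wooden block where they are.

Things in the scene. Friction and masses are not known exactly. Their poses are not given: they have to be found in the camera images.
- plate_amber: loose varnish sample: flat maple plate 120 (x) x 56 (y) x 8 mm, about 40 g, upper face wet golden amber varnish. Starts lying level and centred on rest_amber, long edges free. Origin: centre of its underside; x along its length, y across, z up out of the wet face. Bare edges 6.4 mm high, from 0.8 to 7.2 mm above the underside
- film_amber: the wet golden amber varnish: the plate's whole upper face, 114 x 50 mm (ends 3 mm inside the edges, 0.8 mm proud of them). Same origin and axes as plate_amber
- back_amber: the plate's dry underside face, 114 x 50 mm, likewise 3 mm inside the edges. It may rest on wood; the fingers must not touch it. Same origin and axes as plate_amber
- rest_amber: fixed wooden rest under plate_amber at the start: foot 90 (x) x 36 (y) x 12 mm and two cross ridges 8 x 36 mm at x = -36 and +36 mm, tops 40 mm above the bench. Origin: centre of its underside
- stand_amber: fixed drying stand, foot 110 (x) x 70 (y) x 15 mm painted golden amber, with a post 26 x 26 mm in its middle carrying bed_amber. Origin: centre of its underside
- bed_amber: fixed sloping bed on stand_amber: bare strip 36 mm wide (fingers pass down beside it), 110 mm long, 12 thick, sloping 35 degrees from level, lower end towards the robot, golden amber lip 7 mm high across that end. Origin: on the sloping face, 60 mm up from the lip, 85 mm above the bench; x up the slope, z square out. A plate home at the lip has its origin here, its x along this x (either way)
- plate_red: loose varnish sample: flat maple plate 120 (x) x 56 (y) x 8 mm, about 40 g, upper face wet dark red varnish. Starts lying level and centred on rest_red, long edges free. Origin: centre of its underside; x along its length, y across, z up out of the wet face. Bare edges 6.4 mm high, from 0.8 to 7.2 mm above the underside
- film_red: the wet dark red varnish: the plate's whole upper face, 114 x 50 mm (ends 3 mm inside the edges, 0.8 mm proud of them). Same origin and axes as plate_red
- back_red: the plate's dry underside face, 114 x 50 mm, likewise 3 mm inside the edges. It may rest on wood; the fingers must not touch it. Same origin and axes as plate_red
- rest_red: fixed wooden rest under plate_red at the start: foot 90 (x) x 36 (y) x 12 mm and two cross ridges 8 x 36 mm at x = -36 and +36 mm, tops 40 mm above the bench. Origin: centre of its underside
- stand_red: fixed drying stand, foot 110 (x) x 70 (y) x 15 mm painted dark red, with a post 26 x 26 mm in its middle carrying bed_red. Origin: centre of its underside
- bed_red: fixed sloping bed on stand_red: bare strip 36 mm wide (fingers pass down beside it), 110 mm long, 12 thick, sloping 35 degrees from level, lower end towards the robot, dark red lip 7 mm high across that end. Origin: on the sloping face, 60 mm up from the lip, 85 mm above the bench; x up the slope, z square out. A plate home at the lip has its origin here, its x along this x (either way)
- mug: white enamel mug, 90 mm across and 85 mm high, handle on its own +y side; origin: centre of its underside. Bystander
- jar: closed amber glass jar with black cap, 60 mm across and 75 mm high; origin: centre of its underside. Bystander
- block: plain maple offcut 50 (x) x 110 (y) x 24 mm lying flat; origin: centre of its underside. Bystander
Not all that is in view belongs to the job. What is meant by the stand_red is not purple, and is the smaller of those in its own colour. Leave any grey look-alike of the plate_red alone.

How it is judged:
By the outcome, as a careful person would: the job done as asked, in the order asked, and still so for the second after the job is handed in, with the robot touching nothing.
It also fails if it takes over 48 s, if anything falls off the work surface, if the arm or the gripper's body presses on something with over 40 N, if the wrist force passes 120 N, or if a joint passes its speed limit or range.

ROBOT

A 6-joint arm with a two-finger parallel gripper is mounted at the origin on the work surface. World frame = base frame: x ahead of the robot, y to its left, z up, the work surface at z = 0. Lengths are in mm, angles in rad, forces in N, time in s.
With the tool pointing down it reaches from about 300 to 775 mm from the base axis. Payload 14.6 kg.
Tool frame: the origin (TCP) lies at the very end of the fingers, on their centre line; the grasp point (between the pads) lies 19 mm behind it; z points along the fingers, y is the line along which they close (so a half turn about z gives the same grasp; the last joint's range is limited). The gripper opens to 94 mm and grips with 3 to 60 N. Pads are 16 mm wide; open, the fingers measure 119 mm over their backs; the gripper's body (75 mm by 177 mm) begins 78 mm behind the grasp point.
Start: joints at [-1.303, 0.3, 1.521, -0, 1.321, -0.067], TCP at [180.712, -519.454, 205.446] pointing down, gripper open.
Joint ranges: [-3.03, 3.03], [-0.79, 2.21], [0.23, 2.52], [-1.04, 4.18], [0, 3.07], [-2.55, 2.55]. Speed limits (rad/s): [2.22, 2.22, 2.57, 3.14, 3.14, 3.14].

INTERFACE

Orientations are given as [roll, pitch, yaw] about the fixed x, y, z axes, in that order (R = Rz(yaw) Ry(pitch) Rx(roll)).
In Python, from cell import manip gives the robot as it stands.
- The arm moves only by the tool servo_tool, never from a script. Its argument "rows" is a list of rows, each a list of 7 numbers: the turn, a rotation vector about the world's x, y, z in degrees, then the shift along the world's x, y, z in mm, then the closure, from 0 (fully open) to 1 (shut). In form: [[rx, ry, rz, dx, dy, dz, fingers], ...]. A call has 1 to 20 rows; each row shifts and turns the commanded pose from where the row before left it; what a row does not reach is not made up. A row lasts 1/8 s, in which the tool goes at most 62.5 mm and 10.7 degrees, less where a joint would pass 70% of its speed; a pose out of reach is approached as far as the arm can. A call with a gripper value outside its range is refused whole. The fingers move at their own pace and stop on an object; "grip_force" is the grip in N (left out, the last holds). Time passes only in rows, so rows that do not move let the fingers close. It gives the time, the measured TCP pose, the force, the opening and the grip force at its end, in the units of the state.
- manip.read_state(): the state, without advancing time (a new reading comes with each control period).
- manip.camera(name): name is "side" or "top" or "wrist"; returns the picture (400x640x3 uint8, red, green, blue); there is no depth.
- manip.camera_info(name): a dict with "fx", "fy", "cx", "cy" (pixels), "D" ([k1, k2, p1, p2, k3] as OpenCV has them; the pictures are not rectified), "position" and "rotation" of the camera in the world; the wrist camera has in their place "T_tool_cam" (4x4, takes a point from camera to tool coordinates, whose origin is the TCP and whose axes are the flange's). Camera axes: x right, y down, z forward; pixel columns grow to the right and rows downward; lengths in mm; the calibration is good to about 2 mm. A picture is of the moment at which its call begins: read the wrist's pose just before it. camera_info takes no time and is no camera call.
- manip.sign_off(): hands the job in; it is judged then, once.
The state is a dict: "clock": time; "joints": joint angles; "qd": joint speeds; "effort": joint torques, N m; "eef_pos": TCP position; "eef_rot": TCP orientation; "wrist_force": force on the tool from outside, world axes, zero at the start; "moment": the same for the moment, N m; "finger_gap": finger opening in mm; "finger_force": force on a finger pad.
Only numpy, scipy, OpenCV 4.12 (cv2) and the standard library are available. Lean on these libraries where they do the work, as an engineer would, in place of code of your own. Each camera call takes 0.05 s, during which the arm holds its last target. There are 200 camera calls.

## Working session

There is one attempt and no reset: what is moved stays moved. The work goes in short steps, Python scripts to look and compute and a tool call to move; the robot and the scene stay as the last step left them, time stands still between calls to the robot, and variables do not carry over. Pictures are saved under pics/ and viewed, at most 10 in all, crops included, and the job is handed in when it is done.

Besides the shell and the picture viewer there is one more tool, called after "Request:" by a JSON object that holds its "name" and its "arguments", one argument or row to a line. servo_tool: Moves the arm, as the interface text tells. Its arguments: {"type":"object","properties":{"rows":{"type":"array","items":{"type":"array","items":{"type":"number"}}},"grip_force":{"type":"number"}},"required":["rows"]}

```bash
mkdir -p pics; ls; python3 - <<'E'
from cell import manip
import cv2,numpy as np
for n in("top","side"):
    im=manip.camera(n); np.save(f"pics/{n}.npy",im); cv2.imwrite(f"pics/{n}0.png",im[:,:,::-1])
    c=manip.camera_info(n); print(n,{k:np.round(v,3).tolist() for k,v in c.items() if not isinstance(v,str)})
print(np.round(manip.camera_info("wrist")["T_tool_cam"],3).tolist())
print(manip.read_state())
E
```

```text
pics
top {'fx': 426.103, 'fy': 426.103, 'cx': 317.094, 'cy': 191.459, 'D': [-0.103, 0.0, 0.0, 0.0, 0.0], 'position': [422.267, 15.155, 1291.983], 'rotation': [-3.025, -0.0, -1.593]}
side {'fx': 401.155, 'fy': 401.155, 'cx': 324.95, 'cy': 200.065, 'D': [0.007, 0.0, 0.0, 0.0, 0.0], 'position': [390.262, -821.998, 740.187], 'rotation': [-2.229, -0.006, -0.203]}
[[0.001, -0.972, -0.234, 67.554], [1.0, 0.0, 0.001, 0.819], [-0.001, -0.234, 0.972, -180.195], [0.0, 0.0, 0.0, 1.0]]
{'clock': 0.1, 'joints': array([-1.30258081e+00,  3.00397145e-01,  1.52150726e+00,  2.01755886e-05,
        1.32070742e+00, -6.65859601e-02]), 'qd': array([ 0.00010595, -0.00290545, -0.00307617, -0.00063129, -0.00203472,
       -0.00075092]), 'effort': array([ 8.89048224e-04, -5.32644868e+01, -3.53287804e+01,  7.09376461e-02,
        2.35220493e-02, -9.63606044e-05]), 'eef_pos': array([ 180.66767729, -519.23348105,  204.95812501]), 'eef_rot': array([-3.14057704e+00, -8.73120260e-05,  3.34796426e-01]), 'wrist_force': array([ 0.2442277 , -0.96562065,  0.99969895]), 'moment': array([0.02213868, 0.03853693, 0.00896246]), 'finger_force': 0.0, 'finger_gap': 93.98968416720474}
```

View pics/top0.png

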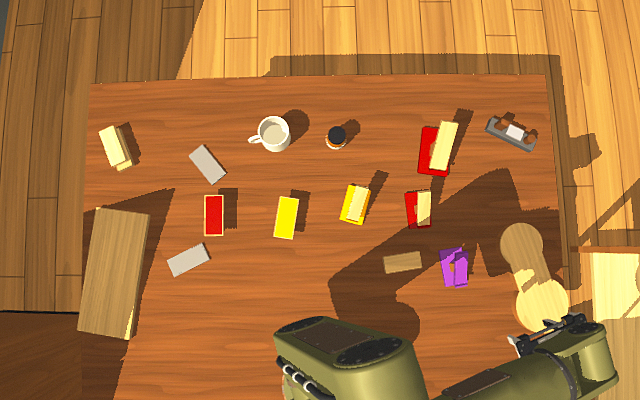

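View pics/side0.png

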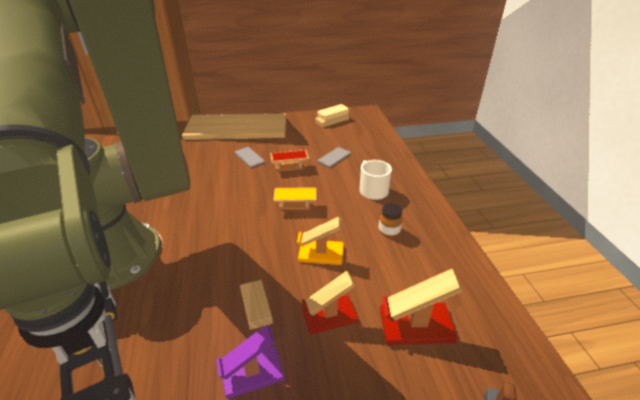

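```bash
cat > h.py <<'E'
import numpy as np,cv2
from scipy.spatial.transform import Rotation as R
from cell import manip
def campose(n,st=None):
    c=manip.camera_info(n)
    K=np.array([[c["fx"],0,c["cx"]],[0,c["fy"],c["cy"]],[0,0,1]]);D=np.array(c["D"],float)
    if n=="wrist":
        Rt=R.from_euler("xyz",st["eef_rot"]).as_matrix();T=np.array(c["T_tool_cam"])
        return K,D,Rt@T[:3,:3],Rt@T[:3,3]+st["eef_pos"]
    r=np.array(c["rotation"]); 
    return K,D,(R.from_euler("xyz",r).as_matrix() if r.size==3 else r),np.array(c["position"])
def cast(px,z,cam):
    K,D,Rm,p=cam
    u=cv2.undistortPoints(np.array(px,float).reshape(-1,1,2),K,D).reshape(-1,2)
    d=np.c_[u,np.ones(len(u))]@Rm.T
    return p+d*((z-p[2])/d[:,2])[:,None]
def proj(P,cam):
    K,D,Rm,p=cam
    return cv2.projectPoints(((np.array(P,float).reshape(-1,3)-p)@Rm),np.zeros(3),np.zeros(3),K,D)[0].reshape(-1,2)
def mask(im,col):
    h=cv2.cvtColor(im,cv2.COLOR_RGB2HSV);H,S,V=[h[...,i].astype(int) for i in range(3)]
    return (((H>20)&(H<33)&(S>215)&(V>90)) if col=="amber" else (((H<5)|(H>174))&(S>200)&(V>60))).astype(np.uint8)
def blobs(m,amin):
    cs,_=cv2.findContours(m,cv2.RETR_EXTERNAL,cv2.CHAIN_APPROX_NONE)
    return [c.reshape(-1,2) for c in cs if cv2.contourArea(c)>amin]
E
python3 - <<'E'
from h import *
im=np.load("pics/top.npy");cam=campose("top")
for px in [(286,217),(355,190),(214,215),(410,222)]: print(px,im[px[1],px[0]],cv2.cvtColor(im[px[1]:px[1]+1,px[0]:px[0]+1],cv2.COLOR_RGB2HSV)[0,0])
for col in("amber","red"):
    for b in blobs(mask(im,col),60):
        c=b.mean(0);
        for z in(15,48):
            q=cast(b,z,cam)[:,:2].astype(np.float32); r=cv2.minAreaRect(q);print(col,c.round(),z,np.round(r[0],1),np.round(r[1],1),round(r[2],1))
for nm,px,z in[("purple",(454,267),15),("bigred",(434,150),15),("mug",(273,133),85),("jar",(337,134),75),("block",(402,262),24)]: print(nm,cast([px],z,cam).round())
E
```

```text
(286, 217) [255 246   0] [ 29 255 255]
(355, 190) [255 248 159] [ 28  96 255]
(214, 215) [227  21   0] [  3 255 227]
(410, 222) [234  20   7] [  2 247 234]
amber [286. 217.] 15 [495.2 107.6] [ 49.6 116.7] 79.6
amber [286. 217.] 48 [493.3 105.2] [ 48.3 113.7] 79.6
amber [350. 209.] 15 [ 528.6 -100.3] [ 70.3 109.6] 73.4
amber [350. 209.] 48 [525.9 -97.3] [ 68.5 106.8] 73.4
red [214. 215.] 15 [508.2 326.1] [112.7  46. ] 0.2
red [214. 215.] 48 [506. 318.] [109.8  44.8] 0.2
red [416. 214.] 15 [ 508.8 -291.1] [111.7  70.1] 5.0
red [416. 214.] 48 [ 506.6 -283.2] [108.8  68.3] 5.0
red [430. 156.] 15 [ 687.8 -351.4] [ 94.5 147.4] 80.7
red [430. 156.] 48 [ 680.9 -342. ] [ 92.  143.6] 80.7
purple [[ 334. -393.   15.]]
bigred [[ 692. -351.   15.]]
mug [[737. 136.  85.]]
jar [[732. -50.  75.]]
block [[ 354. -235.   24.]]
```

Request:
{"name": "servo_tool", "arguments": {
  "rows": [
    [0,0,-1.4,34,23,6,0],
    [0,0,-1.4,34,23,6,0],
    [0,0,-1.4,34,23,6,0],
    [0,0,-1.4,34,23,6,0],
    [0,0,-1.4,34,23,6,0],
    [0,0,-1.4,34,23,6,0],
    [0,0,-1.4,34,23,6,0],
    [0,0,-1.4,34,23,6,0],
    [0,0,-1.4,34,23,6,0],
    [0,0,-1.4,34,23,6,0],
    [0,0,0,0,0,0,0],
    [0,0,0,0,0,0,0]
  ]
}}

```text
clock: 1.6
eef_pos: [520.2, -289.7, 264.9]
eef_rot: [-3.141, 0.001, 0.091]
wrist_force: [-0.8, 0.6, -0.3]
finger_gap: 93.7
finger_force: 0.0
```

```bash
cat > w.py <<'E'
from h import *
import sys
st=manip.read_state();im=manip.camera("wrist");cam=campose("wrist",st)
np.save(f"pics/{sys.argv[1]}.npy",im);np.save(f"pics/{sys.argv[1]}_st.npy",st)
cv2.imwrite(f"pics/{sys.argv[1]}.png",im[:,:,::-1])
print(st["clock"],st["eef_pos"].round(1),np.degrees(st["eef_rot"]).round(2),st["joints"].round(2))
for b in blobs(mask(im,sys.argv[2]),300):
    o=[]
    for z in(15,48):
        r=cv2.minAreaRect(cast(b,z,cam)[:,:2].astype(np.float32));o+=[z,np.round(r[0],1).tolist(),np.round(r[1],1).tolist(),round(r[2],1)]
    print(b.mean(0).round(),*o)
E
python3 w.py wr red
```

```text
1.6 [ 520.2 -289.7  264.9] [-1.7998e+02  5.0000e-02  5.2000e+00] [-0.57  0.37  1.29 -0.    1.48  0.91]
```

View pics/wr.png

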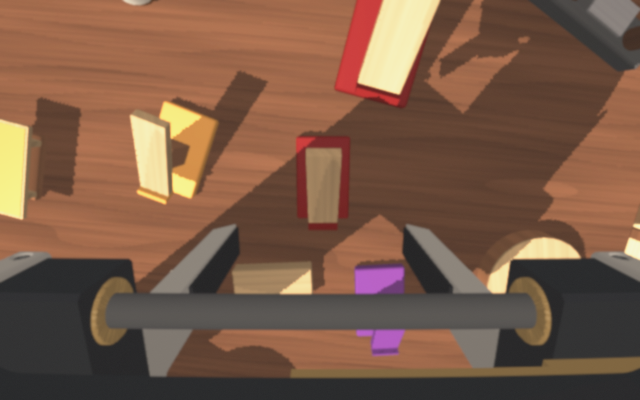

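```bash
cat > fit.py <<'E'
from h import *
import sys
def wm(im,col,smin=150):
    h=cv2.cvtColor(im,cv2.COLOR_RGB2HSV);H,S,V=[h[...,i].astype(int) for i in range(3)]
    m=((H>13)&(H<33)&(S>smin)&(V>100)) if col=="amber" else (((H<4)|(H>174))&(S>smin)&(V>50))
    return m.astype(np.uint8)
def foot(im,cam,col,near,z,smin=150,L=110):
    bs=blobs(wm(im,col,smin),200)
    cs=[cast([b.mean(0)],z,cam)[0,:2] for b in bs]
    k=int(np.argmin([np.hypot(*(c-near)) for c in cs])); q=cast(bs[k],z,cam)[:,:2]
    r=cv2.minAreaRect(q.astype(np.float32)); a=r[2]%90; a=a-90 if a>45 else a
    u=np.array([np.cos(np.radians(a)),np.sin(np.radians(a))]);v=np.array([-u[1],u[0]])
    x=q@u;y=q@v; ctr=u*(x.max()-L/2)+v*(y.max()+y.min())/2
    print(col,"rect",np.round(r[0],1),np.round(r[1],1),"yaw",round(a,2),"len",round(np.ptp(x),1),"wid",round(np.ptp(y),1),"ctr from far edge",ctr.round(1),bs[k].mean(0).round())
    return ctr,a
if __name__=="__main__":
    n,col,x,y,z,L,s=sys.argv[1],sys.argv[2],*map(float,sys.argv[3:8])
    im=np.load(f"pics/{n}.npy");cam=campose("top") if n=="top" else campose("wrist",np.load(f"pics/{n}_st.npy",allow_pickle=True).item())
    foot(im,cam,col,np.array([x,y]),z,s,L)
E
for s in 130 160 190; do python3 fit.py wr red 508 -291 15 110 $s;python3 fit.py wr amber 528 -100 15 110 $s;  done
python3 fit.py top red 508 -291 15 110 200; python3 fit.py top amber 528 -100 15 110 215
python3 -c "
import numpy as np,cv2
im=np.load('pics/wr.npy');h=cv2.cvtColor(im,cv2.COLOR_RGB2HSV)
for p in[(323,142),(301,180),(323,160),(185,180),(155,150),(250,220)]:print(p,h[p[1],p[0]])"
```

```text
red rect [ 513.6 -294. ] [108.1  68.7] yaw 5.21 len 108.1 wid 68.7 ctr from far edge [ 512.7 -294.1] [323. 172.]
amber rect [ 522.2 -101.9] [ 74.7 133.2] yaw -17.39 len 133.2 wid 74.7 ctr from far edge [ 533.3 -105.3] [180. 157.]
red rect [ 513.6 -293.9] [108.1  68.4] yaw 5.2 len 108.1 wid 68.4 ctr from far edge [ 512.6 -294. ] [323. 172.]
amber rect [ 533.  -107.7] [ 65.7 106.7] yaw -16.74 len 106.7 wid 65.7 ctr from far edge [ 531.4 -107.2] [192. 143.]
red rect [ 509.3 -291.3] [110.6  69.4] yaw 4.67 len 110.6 wid 69.4 ctr from far edge [ 509.6 -291.3] [416. 214.]
amber rect [ 528.8 -100.6] [ 72.8 110.6] yaw -16.66 len 110.6 wid 72.8 ctr from far edge [ 529.1 -100.7] [355. 207.]
(323, 142) [  0 162 121]
(301, 180) [  0 169 118]
(323, 160) [ 16 105 162]
(185, 180) [ 28 110 247]
(155, 150) [ 23  80 246]
(250, 220) [ 10 118  95]Traceback (most recent call last):
  File "fit.py", line 19, in <module>
    foot(im,cam,col,np.array([x,y]),z,s,L)
    ~~~~^^^^^^^^^^^^^^^^^^^^^^^^^^^^^^^^^^
  File "fit.py", line 10, in foot
    k=int(np.argmin([np.hypot(*(c-near)) for c in cs])); q=cast(bs[k],z,cam)[:,:2]
          ~~~~~~~~~^^^^^^^^^^^^^^^^^^^^^^^^^^^^^^^^^^^
    return _wrapfunc(a, 'argmin', axis=axis, out=out, **kwds)
    return _wrapit(obj, method, *args, **kwds)
    result = getattr(arr, method)(*args, **kwds)
ValueError: attempt to get argmin of an empty sequence
Traceback (most recent call last):
  File "fit.py", line 19, in <module>
    foot(im,cam,col,np.array([x,y]),z,s,L)
    ~~~~^^^^^^^^^^^^^^^^^^^^^^^^^^^^^^^^^^
  File "fit.py", line 10, in foot
    k=int(np.argmin([np.hypot(*(c-near)) for c in cs])); q=cast(bs[k],z,cam)[:,:2]
          ~~~~~~~~~^^^^^^^^^^^^^^^^^^^^^^^^^^^^^^^^^^^
ValueError: attempt to get argmin of an empty sequence
```

Request:
{"name": "servo_tool", "arguments": {
  "rows": [
    [0,0,-1.56,-0.5,39.5,-6,0],
    [0,0,-1.56,-0.5,39.5,-6,0],
    [0,0,-1.56,-0.5,39.5,-6,0],
    [0,0,-1.56,-0.5,39.5,-6,0],
    [0,0,-1.56,-0.5,39.5,-6,0],
    [0,0,-1.56,-0.5,39.5,-6,0],
    [0,0,-1.56,-0.5,39.5,-6,0],
    [0,0,-1.56,-0.5,39.5,-6,0],
    [0,0,-1.56,-0.5,39.5,-6,0],
    [0,0,-1.56,-0.5,39.5,-6,0],
    [0,0,0,0,0,0,0],
    [0,0,0,0,0,0,0]
  ]
}}

```text
clock: 3.15
eef_pos: [515.7, 104.5, 205.6]
eef_rot: [3.141, -0.0, -0.182]
wrist_force: [-0.4, -0.4, -0.8]
finger_gap: 93.9
finger_force: 0.0
```

```bash
python3 w.py wa amber; for s in 120 150 180;do python3 fit.py wa amber 493 105 48 114 $s 2>&1|tail -1; done; python3 fit.py top amber 493 105 48 114 200
python3 fit.py wa amber 530 -100 15 110 150 2>&1|tail -1
```

```text
3.15 [515.7 104.5 205.6] [ 1.7999e+02 -1.0000e-02 -1.0440e+01] [ 0.13  0.25  1.59 -0.    1.31  1.88]
amber rect [496.  103.5] [ 48.3 112.2] yaw -10.06 len 112.2 wid 48.3 ctr from far edge [495.1 103.7] [324. 202.]
amber rect [537.4 -83.1] [ 67.1 100.8] yaw -16.66 len 100.8 wid 67.1 ctr from far edge [531.1 -81.2] [490. 119.]
ValueError: attempt to get argmin of an empty sequence
amber rect [493.  104.6] [ 49.3 114. ] yaw -10.19 len 114.0 wid 49.3 ctr from far edge [493.  104.6] [286. 217.]
amber rect [ 533.  -100.2] [ 73.6 110.7] yaw -16.66 len 110.7 wid 73.6 ctr from far edge [ 533.3 -100.3] [490. 119.]
```

View pics/wa.png

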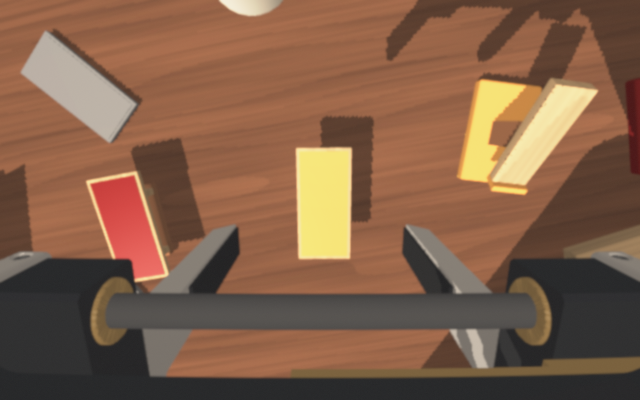

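Request:
{"name": "servo_tool", "arguments": {
  "rows": [
    [0,0,0.2,-3.6,0,-20,0],
    [0,0,0,-3.6,0,-25,0],
    [0,0,0,-3.6,0,-25,0],
    [0,0,0,-3.6,0,-25,0],
    [0,0,0,-3.6,0,-25,0],
    [0,0,0,-3.6,0,-25,0],
    [0,0,0,0,0,-20,0],
    [0,0,0,0,0,-10,0],
    [0,0,0,0,0,-5.5,0],
    [0,0,0,0,0,0,0],
    [0,0,0,0,0,0,1],
    [0,0,0,0,0,0,1],
    [0,0,0,0,0,0,1],
    [0,0,0,0,0,0,1],
    [0,0,0,0,0,0,1]
  ],
  "grip_force": 12
}}

```text
clock: 5.08
eef_pos: [494.2, 105.6, 25.0]
eef_rot: [-3.142, -0.0, -0.178]
wrist_force: [0.0, -0.6, 1.1]
finger_gap: 56.0
finger_force: 12.0
```

```bash
python3 - <<'E'
import numpy as np,cv2
a=np.load('pics/wr.npy')[125:240,275:375];b=np.load('pics/wa.npy')[70:200,450:605];t=np.load('pics/top.npy')[175:235,330:440]
r=lambda i,k:cv2.resize(i,None,fx=k,fy=k,interpolation=cv2.INTER_CUBIC)
o=np.zeros((600,800,3),np.uint8)
for i,k,x,y in((a,3,0,0),(b,3,310,0),(t,3,0,400)):
    s=r(i,k)[:600-y,:800-x];o[y:y+s.shape[0],x:x+s.shape[1]]=s
cv2.imwrite('pics/comp.png',o[:,:,::-1])
E
```

```text
(no output)
```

View pics/comp.png

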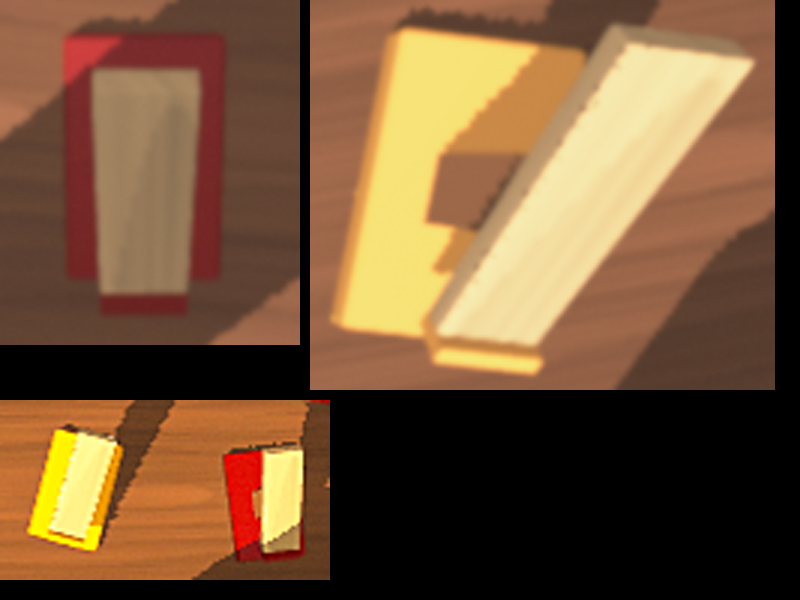

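```bash
python3 - <<'E'
from h import *
ld=lambda n:campose("wrist",np.load(f"pics/{n}_st.npy",allow_pickle=True).item())
def go(nm,cam,pts,off,z,yaw,bx):
    p=np.array([[off[0]+(x-off[2]+.5)/3-.5,off[1]+(y-off[3]+.5)/3-.5] for x,y in pts])
    q=cast(p,z,cam)[:,:2];u=np.array([np.cos(np.radians(yaw)),np.sin(np.radians(yaw))])
    print(nm,"width",round(np.hypot(*(q[0]-q[1])),1),"origin->",(q.mean(0)-u*bx).round(1))
c,s=np.cos(np.radians(35)),np.sin(np.radians(35))
zu=85+50*s;zl=85-60*s
W=(450,70,310,0);RR=(275,125,0,0);T=(330,175,0,400)
go("amber wa upper",ld("wa"),[(622,40),(752,63)],W,zu,-16.66,50*c)
go("amber wa lower",ld("wa"),[(437,332),(540,345)],W,zl,-16.66,-60*c)
go("amber wa lip end",ld("wa"),[(432,365),(538,374)],W,zl+7*c,-16.66,-60*c-7*s)
go("amber top upper",campose("top"),[(80,432),(119,443)],T,zu,-16.66,50*c)
go("amber top lower",campose("top"),[(48,532),(86,541)],T,zl,-16.66,-60*c)
go("red wr upper",ld("wr"),[(93,95),(200,95)],RR,zu,5,50*c)
go("red wr upper-bottomedge",ld("wr"),[(93,70),(200,70)],RR,zu-12*c,5,50*c+12*s)
go("red wr lower",ld("wr"),[(100,293),(188,293)],RR,zl,5,-60*c)
go("red top upper",campose("top"),[(263,450),(302,446)],T,zu,5,50*c)
go("red top lower",campose("top"),[(263,555),(302,548)],T,zl,5,-60*c)
E
```

```text
amber wa upper width 37.3 origin-> [ 532.6 -102.3]
amber wa lower width 37.4 origin-> [ 532.  -104.7]
amber wa lip end width 37.7 origin-> [ 526.9 -101. ]
amber top upper width 37.7 origin-> [ 529.7 -104. ]
amber top lower width 37.9 origin-> [ 527.7 -101.9]
red wr upper width 35.7 origin-> [ 511.7 -294.2]
red wr upper-bottomedge width 36.5 origin-> [ 512.3 -294.2]
red wr lower width 36.6 origin-> [ 512.8 -294.2]
red top upper width 37.2 origin-> [ 514.5 -290.6]
red top lower width 39.3 origin-> [ 509.8 -294. ]
```

Request:
{"name": "servo_tool", "arguments": {
  "rows": [
    [0,0,0,0,0,10,1],
    [0,0,0,0,0,30,1],
    [0,0,0,0,0,45,1],
    [0,0,0,0,0,45,1],
    [0,0,-0.81,3.8,-25.8,0,1],
    [0,0,-0.81,3.8,-25.8,0,1],
    [0,0,-0.81,3.8,-25.8,0,1],
    [0,0,-0.81,3.8,-25.8,0,1],
    [0,0,-0.81,3.8,-25.8,0,1],
    [0,0,-0.81,3.8,-25.8,0,1],
    [0,0,-0.81,3.8,-25.8,0,1],
    [0,0,-0.81,3.8,-25.8,0,1],
    [-2.51,-8.38,0,0,0,0,1],
    [-2.51,-8.38,0,0,0,0,1],
    [-2.51,-8.38,0,0,0,0,1],
    [-2.51,-8.38,0,0,0,0,1],
    [0,0,0,0,0,0,1],
    [0,0,0,0,0,0,1]
  ]
}}

```text
clock: 7.32
eef_pos: [525.1, -101.1, 155.9]
eef_rot: [-3.141, -0.609, -0.292]
wrist_force: [0.4, -0.3, 0.2]
finger_gap: 56.0
finger_force: 12.0
```

```bash
python3 w.py wb amber; python3 - <<'E'
from h import *
st=manip.read_state();Rt=R.from_euler("xyz",st["eef_rot"]).as_matrix();print(Rt.round(3),st["moment"].round(2))
w=cv2.imread("pics/wb.png");s=manip.camera("side")[:,:,::-1]
s=cv2.resize(s[150:350,200:420],None,fx=1.4,fy=1.4)
o=np.zeros((400+s.shape[0]-100,640,3),np.uint8);o[:400]=w;o=np.vstack([w[:300],s if s.shape[1]==640 else np.pad(s,((0,0),(0,640-s.shape[1]),(0,0)))])
print(o.shape);cv2.imwrite("pics/v6.png",o)
E
```

```text
7.325 [ 525.1 -101.1  155.9] [-179.99  -34.9   -16.71] [-0.25  0.04  2.07 -0.06  0.42  1.67]
[[ 0.785 -0.287  0.548]
 [-0.236 -0.958 -0.164]
 [ 0.573 -0.    -0.82 ]] [0.11 0.27 0.01]
(580, 640, 3)
```

View pics/v6.png

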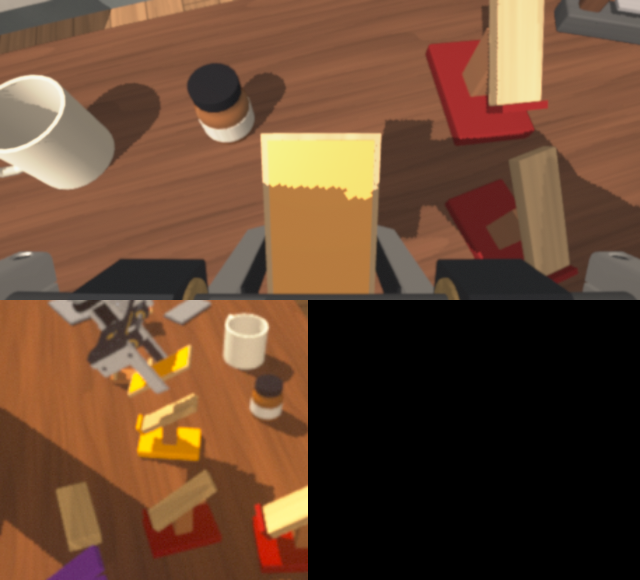

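Request:
{"name": "servo_tool", "arguments": {
  "rows": [
    [0,0,0,0,0,-15,1],
    [0,0,0,0,0,-20,1],
    [0,0,0,0,0,-10,1],
    [0,0,0,5.5,-1.6,-8.2,1],
    [0,0,0,5.5,-1.6,-8.2,1],
    [0,0,0,4.4,-1.3,-6.6,1],
    [0,0,0,2.2,-0.7,-3.3,1],
    [0,0,0,1.1,-0.3,-1.6,1],
    [0,0,0,0,0,0,1],
    [0,0,0,0,0,0,1]
  ]
}}

```text
clock: 8.68
eef_pos: [543.2, -106.4, 82.3]
eef_rot: [-3.141, -0.611, -0.292]
wrist_force: [0.2, -0.5, -0.3]
finger_gap: 56.0
finger_force: 12.0
```

```bash
cat > rel.py <<'E'
from h import *
import sys
px,py,yaw=map(float,sys.argv[1:4])
st=manip.read_state();a=np.radians(yaw);u=np.array([np.cos(a),np.sin(a),0]);s,c=np.sin(np.radians(35)),np.cos(np.radians(35))
X=u*c+[0,0,s];N=-u*s+[0,0,c];Y=np.cross(N,X);Rt=R.from_euler("xyz",st["eef_rot"]).as_matrix()
O=st["eef_pos"]-Rt[:,2]*15-[px,py,85]
print("clock",st["clock"],"along,lat,normal",[round(float(O@v),2) for v in(X,Y,N)],"F",[round(float(st["wrist_force"]@v),2) for v in(X,Y,N)],"M",st["moment"].round(2),"gap",round(st["finger_gap"],2))
print("rotation err deg",np.degrees(R.from_matrix(np.c_[X,-Y,-N].T@Rt).as_rotvec()).round(2))
E
python3 rel.py 530.5 -102.5 -16.66
python3 - <<'E'
from h import *
im=[manip.camera(n) for n in("side","top")]
a=cv2.resize(im[0][205:285,280:360],(400,400),interpolation=cv2.INTER_CUBIC);b=cv2.resize(im[1][165:245,315:395],(400,400),interpolation=cv2.INTER_CUBIC)
cv2.imwrite("pics/v7.png",np.hstack([a,b])[:,:,::-1])
E
```

```text
clock 8.675 along,lat,normal [9.32, -0.05, 5.13] F [0.13, -0.37, -0.4] M [ 0.16  0.3  -0.02] gap 56.03
rotation err deg [-0.01  0.01  0.04]
```

View pics/v7.png

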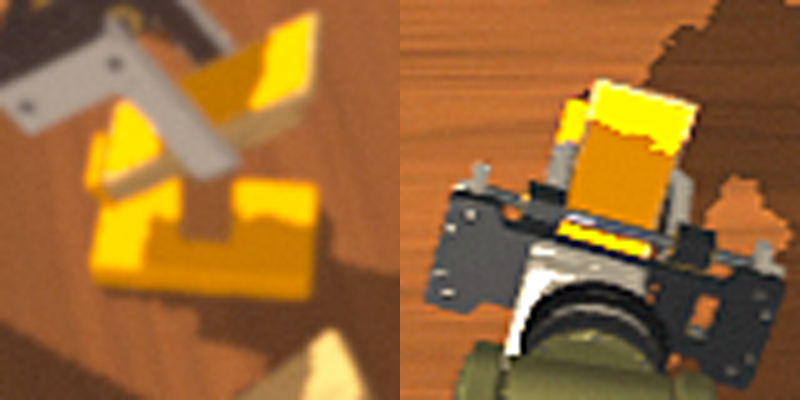

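Request:
{"name": "servo_tool", "arguments": {
  "rows": [
    [0,0,0,1.1,-0.33,-1.64,1],
    [0,0,0,0.82,-0.25,-1.23,1],
    [0,0,0,0.55,-0.16,-0.82,1],
    [0,0,0,0,0,0,1],
    [0,0,0,0,0,0,1]
  ]
}}

```text
clock: 9.4
eef_pos: [545.7, -107.1, 78.4]
eef_rot: [-3.141, -0.611, -0.292]
wrist_force: [-0.2, -0.7, 0.1]
finger_gap: 55.5
finger_force: 12.0
```

```bash
python3 rel.py 530.5 -102.5 -16.66
```

```text
clock 9.4 along,lat,normal [9.19, -0.04, 0.46] F [0.04, -0.74, 0.12] M [0.14 0.28 0.  ] gap 55.45
rotation err deg [-0.01 -0.01  0.03]
```

Request:
{"name": "servo_tool", "arguments": {
  "rows": [
    [0,0,0,0.27,-0.08,-0.41,1],
    [0,0,0,0,0,0,1],
    [0,0,0,0,0,0,1]
  ]
}}

```text
clock: 9.78
eef_pos: [545.9, -107.2, 77.9]
eef_rot: [-3.141, -0.611, -0.292]
wrist_force: [0.5, -0.1, -1.3]
finger_gap: 55.9
finger_force: 12.0
```

```bash
python3 rel.py 530.5 -102.5 -16.66
```

```text
clock 9.775 along,lat,normal [9.17, -0.05, -0.03] F [-0.28, 0.05, -1.34] M [0.1  0.27 0.  ] gap 55.92
rotation err deg [-0.01 -0.01  0.03]
```

Request:
{"name": "servo_tool", "arguments": {
  "rows": [
    [0,0,0,-1.57,0.47,-1.15,1],
    [0,0,0,-1.57,0.47,-1.15,1],
    [0,0,0,-1.18,0.35,-0.86,1],
    [0,0,0,-0.78,0.23,-0.57,1],
    [0,0,0,0,0,0,1]
  ]
}}

```text
clock: 10.4
eef_pos: [540.8, -105.7, 74.2]
eef_rot: [-3.141, -0.611, -0.292]
wrist_force: [0.3, -0.7, -0.6]
finger_gap: 55.2
finger_force: 12.0
```

```bash
python3 rel.py 530.5 -102.5 -16.66
```

```text
clock 10.4 along,lat,normal [2.62, -0.07, -0.04] F [0.07, -0.62, -0.83] M [ 0.1   0.29 -0.01] gap 55.16
rotation err deg [-0.01 -0.01  0.03]
```

Request:
{"name": "servo_tool", "arguments": {
  "rows": [
    [0,0,0,-0.78,0.23,-0.57,1],
    [0,0,0,-0.39,0.12,-0.29,1],
    [0,0,0,0,0,0,1]
  ]
}}

```text
clock: 10.78
eef_pos: [539.7, -105.3, 73.4]
eef_rot: [-3.141, -0.611, -0.291]
wrist_force: [0.1, -0.6, -0.9]
finger_gap: 55.7
finger_force: 12.0
```

```bash
python3 rel.py 530.5 -102.5 -16.66
```

```text
clock 10.775 along,lat,normal [1.17, -0.05, -0.04] F [-0.32, -0.54, -0.91] M [0.16 0.31 0.05] gap 55.75
rotation err deg [-0.01 -0.01  0.03]
```

Request:
{"name": "servo_tool", "arguments": {
  "rows": [
    [0,0,0,-0.39,0.12,-0.29,1],
    [0,0,0,-0.39,0.12,-0.29,1],
    [0,0,0,0,0,0,1]
  ]
}}

```text
clock: 11.15
eef_pos: [538.9, -105.1, 72.8]
eef_rot: [-3.141, -0.611, -0.291]
wrist_force: [-0.1, -0.1, -0.7]
finger_gap: 56.2
finger_force: 12.0
```

```bash
python3 rel.py 530.5 -102.5 -16.66
```

```text
clock 11.15 along,lat,normal [0.16, -0.05, -0.05] F [-0.46, -0.15, -0.54] M [0.11 0.31 0.01] gap 56.22
rotation err deg [-0.01 -0.01  0.03]
```

Request:
{"name": "servo_tool", "arguments": {
  "rows": [
    [0,0,0,-0.39,0.12,-0.29,1],
    [0,0,0,-0.39,0.12,-0.29,1],
    [0,0,0,0,0,0,1]
  ]
}}

```text
clock: 11.52
eef_pos: [538.4, -104.9, 72.5]
eef_rot: [-3.141, -0.612, -0.292]
wrist_force: [2.1, -0.3, -0.2]
finger_gap: 55.6
finger_force: 12.0
```

```bash
python3 rel.py 530.5 -102.5 -16.66
```

```text
clock 11.525 along,lat,normal [-0.44, -0.05, 0.0] F [1.63, 0.3, -1.32] M [ 0.02 -0.1   0.01] gap 55.57
rotation err deg [-0.01  0.04  0.04]
```

Request:
{"name": "servo_tool", "arguments": {
  "rows": [
    [0,0,0,-0.39,0.12,-0.29,1],
    [0,0,0,-0.39,0.12,-0.29,1],
    [0,0,0,0,0,0,1]
  ]
}}

```text
clock: 11.9
eef_pos: [538.3, -104.8, 72.6]
eef_rot: [-3.141, -0.613, -0.292]
wrist_force: [5.6, -3.2, 3.9]
finger_gap: 56.1
finger_force: 12.0
```

```bash
python3 rel.py 530.5 -102.5 -16.66
```

```text
clock 11.9 along,lat,normal [-0.49, -0.01, 0.16] F [7.4, -1.43, -0.43] M [-0.36 -0.9  -0.06] gap 56.06
rotation err deg [0.   0.15 0.04]
```

Request:
{"name": "servo_tool", "arguments": {
  "rows": [
    [0,0,0,-0.39,0.12,-0.29,1],
    [0,0,0,-0.39,0.12,-0.29,1],
    [0,0,0,0,0,0,1]
  ]
}}

```text
clock: 12.28
eef_pos: [538.2, -104.8, 72.7]
eef_rot: [-3.141, -0.616, -0.292]
wrist_force: [8.0, -3.1, 4.7]
finger_gap: 55.6
finger_force: 12.0
```

```bash
python3 rel.py 530.5 -102.5 -16.66
```

```text
clock 12.275 along,lat,normal [-0.52, -0.01, 0.31] F [9.75, -0.68, -1.07] M [-0.61 -1.41 -0.14] gap 55.61
rotation err deg [0.01 0.27 0.04]
```

Request:
{"name": "servo_tool", "arguments": {
  "rows": [
    [0,0,0,0.94,-0.28,0.69,1],
    [0,0,0,0.27,-0.08,-0.41,1],
    [0,0,0,0,0,0,1]
  ]
}}

```text
clock: 12.65
eef_pos: [538.6, -104.9, 72.2]
eef_rot: [-3.141, -0.613, -0.292]
wrist_force: [4.2, -2.9, 5.8]
finger_gap: 55.7
finger_force: 12.0
```

```bash
python3 rel.py 530.5 -102.5 -16.66
```

```text
clock 12.65 along,lat,normal [-0.48, 0.02, -0.35] F [7.32, -1.51, 1.93] M [-0.35 -0.84 -0.1 ] gap 55.68
rotation err deg [0.   0.13 0.03]
```

Request:
{"name": "servo_tool", "arguments": {
  "rows": [
    [0,0,0,0.27,-0.08,-0.41,1],
    [0,0,0,0,0,0,1]
  ]
}}

```text
clock: 12.9
eef_pos: [538.7, -105.0, 71.9]
eef_rot: [-3.141, -0.613, -0.292]
wrist_force: [-0.8, -1.6, 10.4]
finger_gap: 55.6
finger_force: 12.0
```

```bash
python3 rel.py 530.5 -102.5 -16.66
```

```text
clock 12.9 along,lat,normal [-0.53, 0.0, -0.66] F [5.69, -1.75, 8.69] M [-0.33 -0.67 -0.06] gap 55.57
rotation err deg [-0.    0.12  0.04]
```

Request:
{"name": "servo_tool", "arguments": {
  "rows": [
    [0,0,0,0,0,0,0.38],
    [0,0,0,0,0,0,0.36],
    [0,0,0,0,0,0,0.3],
    [0,0,0,0,0,0,0.1],
    [0,0,0,0,0,0,0],
    [0,0,0,0,0,0,0],
    [0,0,0,-5.5,1.6,8.2,0],
    [0,0,0,-11,3.3,16.4,0],
    [0,0,0,-16.5,4.9,24.6,0],
    [0,0,0,-22,6.6,32.8,0],
    [0,0,0,-22,6.6,32.8,0],
    [0,0,0,0,0,0,0]
  ]
}}

```text
clock: 14.4
eef_pos: [461.0, -81.6, 188.7]
eef_rot: [-3.141, -0.616, -0.291]
wrist_force: [-0.5, -0.3, -0.1]
finger_gap: 94.0
finger_force: 0.0
```

```bash
python3 w.py wc amber; python3 - <<'E'
from h import *
im=[manip.camera(n) for n in("side","top")]
a=cv2.resize(im[0][205:285,280:360],(400,400),interpolation=cv2.INTER_CUBIC);b=cv2.resize(im[1][165:245,315:395],(400,400),interpolation=cv2.INTER_CUBIC)
w=cv2.imread("pics/wc.png")[:,:,::-1][:200]
o=np.hstack([a,b]);o=np.vstack([o,np.pad(w,((0,0),(0,160),(0,0)))])
cv2.imwrite("pics/v8.png",o[:,:,::-1])
E
```

```text
14.4 [461.  -81.6 188.7] [-179.95  -35.3   -16.7 ] [-0.24 -0.18  2.19 -0.06  0.51  1.67]
```

View pics/v8.png

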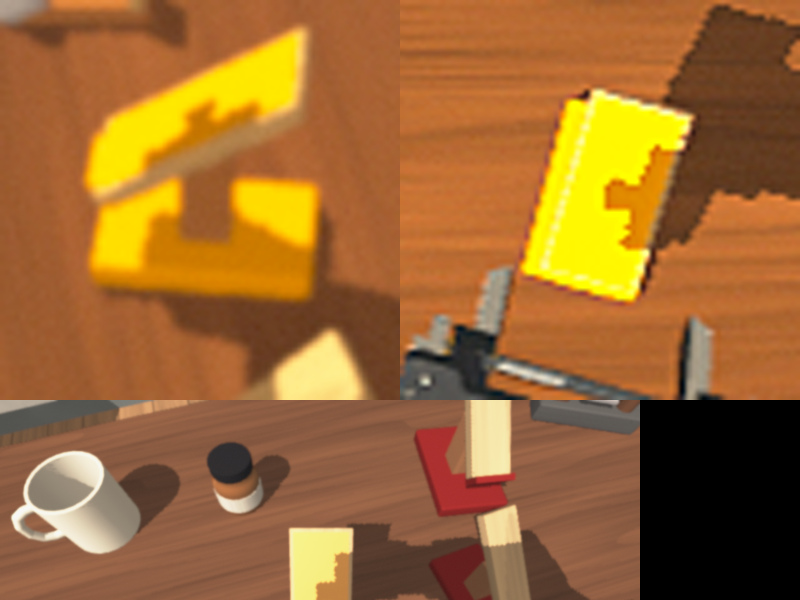

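Request:
{"name": "servo_tool", "arguments": {
  "rows": [
    [2.53,8.46,0,0,10,10,0],
    [2.53,8.46,0,0,10,10,0],
    [2.53,8.46,0,0,10,5,0],
    [2.53,8.46,0,0,10,0,0],
    [0,0,1.85,7.1,39.7,-1,0],
    [0,0,1.85,7.1,39.7,-1,0],
    [0,0,1.85,7.1,39.7,-1,0],
    [0,0,1.85,7.1,39.7,-1,0],
    [0,0,1.85,7.1,39.7,-1,0],
    [0,0,1.85,7.1,39.7,-1,0],
    [0,0,1.85,7.1,39.7,-1,0],
    [0,0,1.85,7.1,39.7,-1,0],
    [0,0,1.85,7.1,39.7,-1,0],
    [0,0,0,0,0,0,0],
    [0,0,0,0,0,0,0]
  ]
}}

```text
clock: 16.42
eef_pos: [524.9, 315.0, 200.2]
eef_rot: [3.14, 0.008, -0.001]
wrist_force: [0.2, -0.1, -0.3]
finger_gap: 94.1
finger_force: 0.0
```

```bash
python3 w.py wd red; for s in 130 150 180;do python3 fit.py wd red 506 318 48 114 $s 2>&1|tail -1; done; python3 fit.py wa red 506 318 48 114 150|tail -1; for s in 120 160 200; do python3 fit.py top red 506 318 48 114 $s;done
```

```text
16.425 [524.9 315.  200.2] [ 1.7992e+02  4.4000e-01 -7.0000e-02] [0.48 0.45 1.33 0.   1.37 2.05]
red rect [506.8 317.1] [ 47.3 110.5] yaw -0.26 len 110.5 wid 47.3 ctr from far edge [505.  317.1] [317. 201.]
red rect [506.8 317.1] [ 47.3 110.5] yaw -0.26 len 110.5 wid 47.3 ctr from far edge [505.  317.1] [317. 201.]
red rect [465.7 306.3] [26.2 22.4] yaw 0.72 len 26.2 wid 22.4 ctr from far edge [421.8 305.7] [328. 242.]
red rect [512.2 317.5] [47.2 99.9] yaw -0.31 len 99.9 wid 47.2 ctr from far edge [505.1 317.5] [126. 221.]
red rect [505.8 318. ] [109.4  44.8] yaw 0.2 len 109.4 wid 44.8 ctr from far edge [503.5 318. ] [214. 215.]
red rect [505.8 318. ] [109.4  44.8] yaw 0.2 len 109.4 wid 44.8 ctr from far edge [503.5 318. ] [214. 215.]
red rect [505.8 318. ] [109.4  44.8] yaw 0.2 len 109.4 wid 44.8 ctr from far edge [503.5 318. ] [214. 215.]
```

Request:
{"name": "servo_tool", "arguments": {
  "rows": [
    [0,-0.44,0,-3.1,0.5,-20,0],
    [0,0,0,-3.1,0.5,-25,0],
    [0,0,0,-3.1,0.5,-25,0],
    [0,0,0,-3.1,0.5,-25,0],
    [0,0,0,-3.1,0.5,-25,0],
    [0,0,0,-3.1,0,-20,0],
    [0,0,0,0,0,-20,0],
    [0,0,0,0,0,-10,0],
    [0,0,0,0,0,-5.2,0],
    [0,0,0,0,0,0,0],
    [0,0,0,0,0,0,1],
    [0,0,0,0,0,0,1],
    [0,0,0,0,0,0,1],
    [0,0,0,0,0,0,1],
    [0,0,0,0,0,0,1]
  ],
  "grip_force": 12
}}

```text
clock: 18.35
eef_pos: [506.4, 318.0, 26.6]
eef_rot: [3.141, -0.002, -0.001]
wrist_force: [-0.3, 0.8, 1.9]
finger_gap: 56.1
finger_force: 12.0
```

```bash
python3 -c "
from h import *
s=manip.read_state();print(np.degrees(s['eef_rot']).round(2),s['wrist_force'].round(1),s['eef_pos'].round(1))"
```

```text
[ 1.7999e+02 -1.1000e-01 -4.0000e-02] [-0.3  0.8  1.9] [506.4 318.   26.6]
```

Request:
{"name": "servo_tool", "arguments": {
  "rows": [
    [0,0,0,0,0,10,1],
    [0,0,0,0,0,30,1],
    [0,0,0,0,0,45,1],
    [0,0,0,0,0,45,1],
    [0,0,0.3,0,-20,24,1],
    [0,0,0.38,-0.2,-40,0,1],
    [0,0,0.38,-0.2,-49,0,1],
    [0,0,0.38,-0.2,-49,0,1],
    [0,0,0.38,-0.2,-49,0,1],
    [0,0,0.38,-0.2,-49,0,1],
    [0,0,0.38,-0.2,-49,0,1],
    [0,0,0.38,-0.2,-49,0,1],
    [0,0,0.38,-0.2,-49,0,1],
    [0,0,0.38,-0.2,-49,0,1],
    [0,0,0.38,-0.2,-49,0,1],
    [0,0,0.38,-0.2,-49,0,1],
    [0,0,0.38,-0.2,-40,0,1],
    [0,0,0.38,-0.2,-21.6,0,1],
    [0,0,0,0,0,0,1]
  ]
}}

```text
clock: 20.72
eef_pos: [503.4, -294.6, 180.8]
eef_rot: [3.141, -0.002, 0.089]
wrist_force: [0.1, -0.5, 0.3]
finger_gap: 55.5
finger_force: 12.0
```

Request:
{"name": "servo_tool", "arguments": {
  "rows": [
    [0.78,-8.7,0,0,0,0,1],
    [0.78,-8.7,0,0,0,0,1],
    [0.78,-8.7,0,0,0,0,1],
    [0.78,-8.7,0,0,0,0,1],
    [0,0,0,0.2,0.3,-15,1],
    [0,0,0,0.2,0.3,-25,1],
    [0,0,0,0.2,0.3,-20,1],
    [0,0,0,0,0,-8,1],
    [0,0,0,0,0,0,1],
    [0,0,0,0,0,0,1]
  ]
}}

```text
clock: 21.98
eef_pos: [504.7, -292.7, 113.2]
eef_rot: [3.14, -0.612, 0.092]
wrist_force: [0.9, 0.0, 0.3]
finger_gap: 55.9
finger_force: 12.0
```

```bash
sed -i 's/Rt\[:,2\]\*15/Rt[:,2]*13.4/' rel.py; python3 rel.py 511 -293 5.0
python3 w.py we red; python3 - <<'E'
from h import *
im=[manip.camera(n) for n in("side","top")]
a=cv2.resize(im[0][250:350,280:380],(400,400),interpolation=cv2.INTER_CUBIC);b=cv2.resize(im[1][165:245,380:460],(400,400),interpolation=cv2.INTER_CUBIC)
w=cv2.imread("pics/we.png")[:,:,::-1][60:260]
o=np.hstack([a,b]);o=np.vstack([o,np.pad(w,((0,0),(0,160),(0,0)))])
cv2.imwrite("pics/v9.png",o[:,:,::-1])
E
```

```text
clock 21.975 along,lat,normal [11.1, 0.83, 40.09] F [0.86, -0.04, -0.3] M [-0.02  0.26 -0.04] gap 55.86
rotation err deg [ 0.05  0.06 -0.22]
21.975 [ 504.7 -292.7  113.2] [179.89 -35.06   5.27] [-0.8   0.29  1.9   0.77  0.69  0.14]
```

View pics/v9.png

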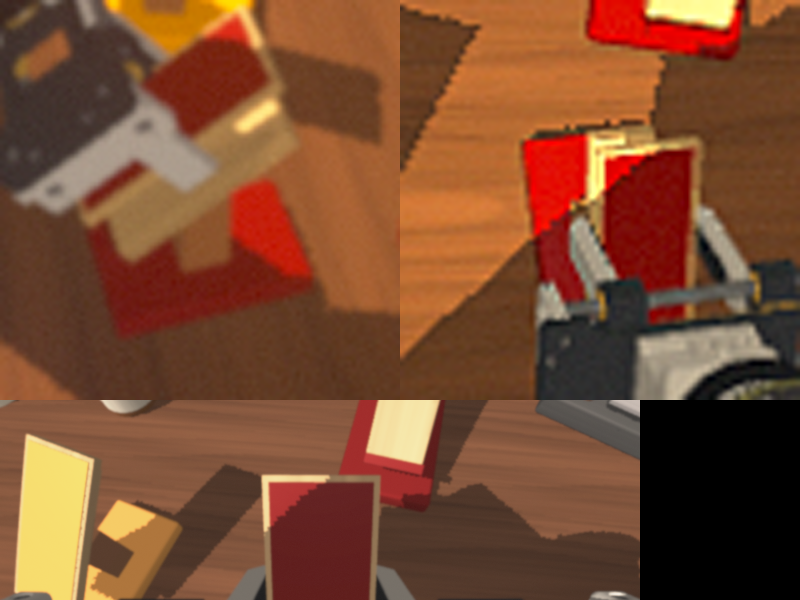

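Request:
{"name": "servo_tool", "arguments": {
  "rows": [
    [0,0,-0.2,5.7,0,-8.2,1],
    [0,0,0,8.6,0.75,-12.3,1],
    [0,0,0,5.7,0.5,-8.2,1],
    [0,0,0,1.7,0.15,-2.46,1],
    [0,0,0,0,0,0,1],
    [0,0,0,0,0,0,1]
  ]
}}

```text
clock: 22.88
eef_pos: [526.1, -291.4, 81.6]
eef_rot: [3.14, -0.612, 0.088]
wrist_force: [0.1, -0.8, -0.6]
finger_gap: 55.5
finger_force: 12.0
```

```bash
python3 rel.py 511 -293 5.0
```

```text
clock 22.875 along,lat,normal [10.46, 0.3, 1.97] F [-0.31, -0.81, -0.56] M [ 0.    0.32 -0.03] gap 55.5
rotation err deg [-0.08  0.07 -0.02]
```

Request:
{"name": "servo_tool", "arguments": {
  "rows": [
    [0,0,0,0.57,0.05,-0.82,1],
    [0,0,0,0.46,0.04,-0.65,1],
    [0,0,0,0,0,0,1],
    [0,0,0,0,0,0,1]
  ]
}}

```text
clock: 23.38
eef_pos: [527.1, -291.2, 79.9]
eef_rot: [3.14, -0.612, 0.087]
wrist_force: [0.7, -0.3, -1.0]
finger_gap: 55.6
finger_force: 12.0
```

```bash
python3 rel.py 511 -293 5.0
```

```text
clock 23.375 along,lat,normal [10.29, 0.41, -0.04] F [-0.02, -0.33, -1.21] M [0.02 0.3  0.03] gap 55.65
rotation err deg [-0.06  0.05 -0.01]
```

Request:
{"name": "servo_tool", "arguments": {
  "rows": [
    [0,0,0,-1.63,-0.14,-1.15,1],
    [0,0,0,-1.63,-0.14,-1.15,1],
    [0,0,0,-1.22,-0.11,-0.86,1],
    [0,0,0,0,0,0,1],
    [0,0,0,0,0,0,1]
  ]
}}

```text
clock: 24.0
eef_pos: [522.6, -291.6, 76.7]
eef_rot: [3.14, -0.612, 0.087]
wrist_force: [-0.2, -0.5, 0.6]
finger_gap: 55.3
finger_force: 12.0
```

```bash
python3 rel.py 511 -293 5.0
```

```text
clock 24.0 along,lat,normal [4.82, 0.39, -0.06] F [0.15, -0.5, 0.59] M [0.02 0.24 0.09] gap 55.31
rotation err deg [-0.06  0.05 -0.01]
```

Request:
{"name": "servo_tool", "arguments": {
  "rows": [
    [0,0,0,-0.82,-0.07,-0.57,1],
    [0,0,0,-0.82,-0.07,-0.57,1],
    [0,0,0,0,0,0,1]
  ]
}}

```text
clock: 24.38
eef_pos: [520.9, -291.7, 75.5]
eef_rot: [3.141, -0.612, 0.087]
wrist_force: [-0.1, 0.5, -0.8]
finger_gap: 55.6
finger_force: 12.0
```

```bash
python3 rel.py 511 -293 5.0
```

```text
clock 24.375 along,lat,normal [2.7, 0.43, -0.09] F [-0.54, 0.5, -0.6] M [-0.02  0.26  0.01] gap 55.59
rotation err deg [-0.06  0.05 -0.  ]
```

Request:
{"name": "servo_tool", "arguments": {
  "rows": [
    [0,0,0,-0.41,-0.04,-0.29,1],
    [0,0,0,-0.41,-0.04,-0.29,1],
    [0,0,0,0,0,0,1]
  ]
}}

```text
clock: 24.75
eef_pos: [520.1, -291.8, 75.0]
eef_rot: [3.14, -0.612, 0.087]
wrist_force: [-0.6, -0.3, -0.2]
finger_gap: 55.9
finger_force: 12.0
```

```bash
python3 rel.py 511 -293 5.0
```

```text
clock 24.75 along,lat,normal [1.77, 0.41, -0.07] F [-0.59, -0.27, 0.17] M [ 0.01  0.22 -0.02] gap 55.9
rotation err deg [-0.06  0.05 -0.01]
```

Request:
{"name": "servo_tool", "arguments": {
  "rows": [
    [0,0,0,-0.41,-0.04,-0.29,1],
    [0,0,0,-0.41,-0.04,-0.29,1],
    [0,0,0,0,0,0,1]
  ]
}}

```text
clock: 25.12
eef_pos: [519.4, -291.9, 74.5]
eef_rot: [3.14, -0.612, 0.088]
wrist_force: [0.3, 1.4, 0.2]
finger_gap: 55.6
finger_force: 12.0
```

```bash
python3 rel.py 511 -293 5.0
```

```text
clock 25.125 along,lat,normal [0.94, 0.39, -0.03] F [0.42, 1.33, -0.09] M [ 0.1  -0.07  0.08] gap 55.61
rotation err deg [-0.06  0.07 -0.01]
```

Request:
{"name": "servo_tool", "arguments": {
  "rows": [
    [0,0,0,-0.41,-0.04,-0.29,1],
    [0,0,0,-0.41,-0.04,-0.29,1],
    [0,0,0,0,0,0,1]
  ]
}}

```text
clock: 25.5
eef_pos: [519.2, -291.9, 74.7]
eef_rot: [3.14, -0.613, 0.088]
wrist_force: [6.2, 2.5, 3.9]
finger_gap: 55.6
finger_force: 12.0
```

```bash
python3 rel.py 511 -293 5.0
```

```text
clock 25.5 along,lat,normal [0.84, 0.34, 0.18] F [7.47, 1.91, -0.45] M [ 0.55 -1.21  0.19] gap 55.63
rotation err deg [-0.07  0.14 -0.03]
```

Request:
{"name": "servo_tool", "arguments": {
  "rows": [
    [0,0,0,-0.41,-0.04,-0.29,1],
    [0,0,0,-0.41,-0.04,-0.29,1],
    [0,0,0,0,0,0,1]
  ]
}}

```text
clock: 25.88
eef_pos: [519.1, -292.1, 74.9]
eef_rot: [3.14, -0.615, 0.088]
wrist_force: [11.5, 5.4, 8.0]
finger_gap: 55.9
finger_force: 12.0
```

```bash
python3 rel.py 511 -293 5.0
```

```text
clock 25.875 along,lat,normal [0.79, 0.26, 0.42] F [14.35, 4.35, -0.34] M [ 0.88 -2.17  0.33] gap 55.92
rotation err deg [-0.09  0.23 -0.04]
```

Request:
{"name": "servo_tool", "arguments": {
  "rows": [
    [0,0,0,1.22,0.11,0.86,1],
    [0,0,0,0.29,0.03,-0.41,1],
    [0,0,0,0,0,0,1]
  ]
}}

```text
clock: 26.25
eef_pos: [519.6, -291.9, 74.2]
eef_rot: [3.14, -0.613, 0.088]
wrist_force: [5.6, 2.8, 4.5]
finger_gap: 55.7
finger_force: 12.0
```

```bash
python3 rel.py 511 -293 5.0
```

```text
clock 26.25 along,lat,normal [0.89, 0.33, -0.44] F [7.35, 2.3, 0.36] M [ 0.48 -0.96  0.16] gap 55.75
rotation err deg [-0.07  0.11 -0.02]
```

Request:
{"name": "servo_tool", "arguments": {
  "rows": [
    [0,0,0,0.29,0.03,-0.41,1],
    [0,0,0,0,0,0,1]
  ]
}}

```text
clock: 26.5
eef_pos: [519.9, -292.1, 73.9]
eef_rot: [3.14, -0.613, 0.088]
wrist_force: [3.5, 1.9, 5.7]
finger_gap: 56.0
finger_force: 12.0
```

```bash
python3 rel.py 511 -293 5.0; python3 - <<'E'
from h import *
im=[manip.camera(n) for n in("side","top")]
a=cv2.resize(im[0][250:350,280:380],(400,400),interpolation=cv2.INTER_CUBIC);b=cv2.resize(im[1][165:245,380:460],(400,400),interpolation=cv2.INTER_CUBIC)
cv2.imwrite("pics/v10.png",np.hstack([a,b])[:,:,::-1])
E
```

```text
clock 26.5 along,lat,normal [0.92, 0.15, -0.8] F [6.29, 1.6, 2.54] M [ 0.35 -0.86  0.17] gap 56.0
rotation err deg [-0.09  0.11 -0.03]
```

Request:
{"name": "servo_tool", "arguments": {
  "rows": [
    [0,0,0,0.17,0.01,-0.25,1],
    [0,0,0,0,0,0,0.38],
    [0,0,0,0,0,0,0.36],
    [0,0,0,0,0,0,0.3],
    [0,0,0,0,0,0,0.1],
    [0,0,0,0,0,0,0],
    [0,0,0,0,0,0,0],
    [0,0,0,-5.7,-0.5,8.2,0],
    [0,0,0,-11.4,-1,16.4,0],
    [0,0,0,-17.1,-1.5,24.6,0],
    [0,0,0,-22.9,-2,32.8,0],
    [0,0,0,-22.9,-2,32.8,0],
    [0,0,0,-10,0,20,0],
    [0,0,0,-10,0,20,0],
    [0,0,0,0,0,0,0]
  ]
}}

```text
clock: 28.48
eef_pos: [419.4, -299.4, 229.4]
eef_rot: [3.137, -0.613, 0.089]
wrist_force: [0.3, -0.3, -0.6]
finger_gap: 93.8
finger_force: 0.0
```

```bash
python3 - <<'E'
from h import *
im=[manip.camera(n) for n in("side","top")]
a=cv2.resize(im[0][250:350,280:380],(400,400),interpolation=cv2.INTER_CUBIC);b=cv2.resize(im[1][165:245,380:460],(400,400),interpolation=cv2.INTER_CUBIC)
st=manip.read_state();w=manip.camera("wrist");np.save("pics/wf.npy",w);np.save("pics/wf_st.npy",st)
w=w[100:300]
cv2.imwrite("pics/v10.png",np.vstack([np.hstack([a,b]),np.pad(w,((0,0),(0,160),(0,0)))])[:,:,::-1])
E
```

```text
(no output)
```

View pics/v10.png

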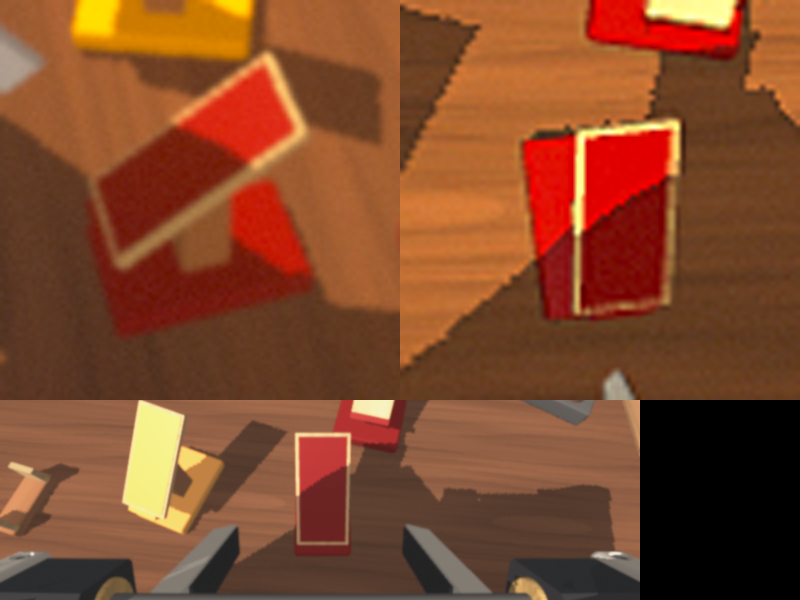

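```bash
python3 -c "
from cell import manip
print(manip.sign_off())"
```

```text
the job is handed in; nothing more can be done
None
```

Both plates are laid wet side up on their own stands, amber on amber and red on the smaller red stand, each seated against the lip and centred to about 1 mm by the camera pictures; the mug, jar and block were left alone, and I handed the job in at about 28.6 s.

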